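Lock the keeper bar over the drilling jig

TASK

Lock the offcut into the drilling jig with the yellow keeper bar: tilt the bar, handle end high, so that its oblong eye passes over the stud's wide head and its nose bar goes in under the far end of the head, draw it back gently until it meets the shank, then level it past the head and bring the round hole down over the brass pin until the bar lies flat and fully home on both posts, and let go. The rail with stud and pin may be set up to a centimetre either way along the jig, so work by feel and never force the bar; keep the offcut in place in the jig and leave the four other loose things near the jig undisturbed.

Things in the scene. Friction and masses are not known exactly. Their poses are not given: they have to be found in the camera images.
- keeper_bar: Yellow flat steel bar 149 (x) x 36 (y) x 5 mm, 0.13 to 0.21 kg, lying on the bench, black grip block up. Origin: centre of its underside, z up. Grip block 12 mm thick (y), 44 long (x), z = 5 to 37 mm, centred on the origin: pinch it across y from above. Fits with its x along the jig's x.
- bar_eye (a point): centre, on the bar's underside (x = +50 mm in the bar), of the oblong eye, 31 mm long (x) by 20 mm wide (y). It is 9 mm too short to pass level over the stud's head; tilted about 0.55 rad, nose down, it passes
- bar_nose (a point): middle of the 9 mm wide nose bar beyond the eye (x = 65.5 to 74.5 mm in the bar), on the bar's underside (x = +70 mm). Hooking and levelling: the eye's end edge on the underside kept at about z = 59.5 mm over the jig's origin (between seat and head) and within 1 mm of the shank, since the eye clears the head's other end by only 2 to 3 mm; lower it once nearly level
- bar_hole (a point): centre of the round hole, 13 mm diameter, on the bar's underside (x = -50 mm in the bar)
- jig: Plywood jig base 190 (x) x 110 (y), top at z = 18 mm, on four rubber feet, fixed. Origin: centre under the feet, z up. Its rail along x bears two steel posts, 26 mm diameter, 100 mm apart, flat tops (seats) at z = 53 mm. Rail, posts, stud and pin as one are clamped within 10 mm either way along x of nominal (not told; y is exact) and do not shift under light forces.
- jig_stud (a point): nominal stud axis at seat height (jig x = +50, z = 53 mm; the real one is up to 10 mm off along x). Stud: round shank 12 mm diameter, on it a head 40 (x) x 14 (y) mm, underside at z = 66, top at z = 70 mm. With the -x side of the nose bar drawn against the +x side of the shank, the bar must go 9.5 mm back toward +x to be home
- jig_pin (a point): nominal pin axis at seat height (jig x = -50, z = 53 mm; off by the same amount as the stud). Brass pin 10 mm diameter with a tapered tip, top at z = 60 mm
- pine_offcut: Pine block 45 (jig x) x 135 (jig y) x 32 mm, lying loose on the jig base between low aluminium fences, its top 50 mm above the bench; origin: centre of underside
- wax_tin: round tin with a green lid, 66 mm across, 25 mm high; origin: centre of underside (bystander)
- screw_carton: small brown cardboard carton, 52x84x45 mm; origin: centre of underside (bystander)
- adjustable_spanner: bare steel adjustable spanner lying flat, 42x188x11 mm; origin: centre of underside (bystander)
- sanding_block: brown cork-coloured sanding block, 59x106x27 mm; origin: centre of underside (bystander)
Not all that is in view belongs to the job. Of the things that look like the jig, the larger one is meant.

How it is judged:
By the outcome, as a careful person would: the job done as asked, in the order asked, and still so for the second after the job is handed in, with the robot touching nothing.
It also fails if it takes over 48 s, if anything falls off the work surface, if the arm or the gripper's body presses on something with over 40 N, if the wrist force passes 120 N, or if a joint passes its speed limit or range.

ROBOT

A 6-joint arm with a two-finger parallel gripper is mounted at the origin on a cart in front of the work surface, level with it; the furniture and walls round the work are solid. World frame = base frame: x ahead of the robot, y to its left, z up, the work surface at z = 0. Lengths are in m, angles in rad, forces in N, time in s.
With the tool pointing down it reaches from about 0.275 to 1 m from the base axis. Payload 8.4 kg.
Tool frame: the origin (TCP) lies where the fingers leave the gripper's body, on its centre line; the fingertips stand 73 mm ahead of it and the grasp point (between the pads) lies 54 mm ahead of it (robot.grip_depth is the z of the grasp point in the tool frame, in m); z points along the fingers, y is the line along which they close (so a half turn about z gives the same grasp; the last joint's range is limited). The gripper opens to 85 mm and grips with 20 to 120 N. Pads are 22 mm wide; open, the fingers measure 114 mm over their backs; the gripper's body (76 mm by 85 mm) begins 54 mm behind the grasp point. The pads swing forward as they close: fully open they stand 13 mm farther back than shut.
Start: joints at [1.106, 0.353, 1.633, -0, 1.155, -0.002], TCP at [0.279, 0.559, 0.304] pointing down, gripper open.
Joint ranges: [-2.63, 2.63], [-0.92, 2.1], [0.06, 2.66], [-1.3, 4.44], [0, 2.69], [-3.02, 3.02]. Speed limits (rad/s): [2.22, 2.22, 2.79, 3.14, 3.14, 3.14].

INTERFACE

Orientations are given as a unit quaternion [x, y, z, w].
In Python, from workcell import robot gives the robot as it stands.
- The arm moves only by the tool jog_arm, never from a script. Its argument "commands" is a list of rows, each a list of 3 entries, a list of its own where there are three numbers: the shift along the tool's x, y, z in cm, then the turn about the tool's z in rad, then the finger opening in cm, from 0 to 8.54. In form: [[[x, y, z], twist, hand], ...]. A call has 1 to 12 rows; each row shifts and turns the commanded pose from where the row before left it, along the tool's axes as they then stand; what a row does not reach is not made up. A row lasts 1/12 s, in which the tool goes at most 41.7 mm and 7.16 degrees, less where a joint would pass 70% of its speed; a pose out of reach is approached as far as the arm can. A call is refused whole if a number of a shift passes 4.17 or a number of a turn 0.125, either way. A call with a gripper value outside its range is refused whole. The fingers move at their own pace and stop on an object; the grip force is fixed at half the most. Time passes only in rows, so rows that do not move let the fingers close. It gives the time, the measured TCP pose, the force, the opening and the grip force at its end, in the units of the state.
- robot.observe(): the state, without advancing time (a new reading comes with each control period).
- robot.get_image(name): name is "scene" or "top"; returns the picture (480x640x3 uint8, blue, green, red); there is no depth.
- robot.camera_params(name): a dict with "fx", "fy", "cx", "cy" (pixels), "k1" (the pictures are not rectified: a ray, as slopes to the right and down, at radius r is drawn at 1 + k1 r^2 times it, then the intrinsics apply), "cam_to_world" (4x4, takes a point from camera to world coordinates). Camera axes: x right, y down, z forward; pixel columns grow to the right and rows downward; lengths in m; the calibration is good to about 2 mm. A picture is of the moment at which its call begins. camera_params takes no time and is no camera call.
- robot.sign_off(): hands the job in; it is judged then, once.
The state is a dict: "time": time; "qpos": joint angles; "dq": joint speeds; "tau": joint torques, N m; "eef_pos": TCP position; "ee_rot": TCP orientation; "force": force on the tool from outside, world axes, zero at the start; "moment": the same for the moment, N m; "opening": finger opening in m; "grip_force": force on a finger pad.
Only numpy, scipy, OpenCV 4.12 (cv2) and the standard library are available. Lean on these libraries where they do the work, as an engineer would, in place of code of your own. Each camera call takes 0.05 s, during which the arm holds its last target. There are 200 camera calls.

## Working session

There is one attempt and no reset: what is moved stays moved. The work goes in short steps, Python scripts to look and compute and a tool call to move; the robot and the scene stay as the last step left them, time stands still between calls to the robot, and variables do not carry over. Pictures are saved under pics/ and viewed, at most 10 in all, crops included, and the job is handed in when it is done.

Besides the shell and the picture viewer there is one more tool, called after "Call:" as name(argument=value, ...) on one line, values as JSON. jog_arm: Moves the arm, as the interface text tells. Its arguments: {"type":"object","properties":{"commands":{"type":"array"}},"required":["commands"]}

```bash
mkdir -p pics; ls; python3 - <<'E'
from workcell import robot
import cv2,numpy as np
for n in("scene","top"):
    cv2.imwrite(f"pics/{n}0.png",robot.get_image(n)); p=robot.camera_params(n); print(n,{k:(np.round(v,4).tolist()) for k,v in p.items()})
print(robot.observe(),robot.grip_depth)
E
```

```text
pics
scene {'fx': 565.2804, 'fy': 565.2804, 'cx': 328.6884, 'cy': 248.3834, 'k1': -0.1542, 'cam_to_world': [[-0.8877, -0.3299, 0.3212, 0.0979], [-0.4603, 0.6177, -0.6376, 1.1474], [0.012, -0.7138, -0.7002, 0.9797], [0.0, 0.0, 0.0, 1.0]]}
top {'fx': 476.2447, 'fy': 476.2447, 'cx': 325.9541, 'cy': 226.2641, 'k1': -0.0704, 'cam_to_world': [[0.0257, -0.9877, 0.1545, 0.392], [-0.9992, -0.0304, -0.0278, 0.3324], [0.0321, -0.1537, -0.9876, 0.9403], [0.0, 0.0, 0.0, 1.0]]}
{'time': 0.1, 'qpos': array([ 1.10558493e+00,  3.53588593e-01,  1.63406032e+00, -2.99962348e-05,
        1.15517215e+00, -2.41023936e-03]), 'dq': array([-0.00050053, -0.00138841, -0.00287066,  0.00133228, -0.00087213,
        0.00015444]), 'tau': array([-7.98673573e-04, -6.06351542e+01, -3.42815816e+01, -5.06959304e-05,
        3.96438612e-03,  7.71414830e-05]), 'eef_pos': array([0.27889967, 0.55895257, 0.30323039]), 'ee_rot': array([ 2.29335049e-01,  9.73347347e-01, -6.00670176e-04, -1.28958430e-04]), 'force': array([ 0.1805037 ,  0.55245316, -0.31065287]), 'moment': array([ 0.02155391, -0.00877739,  0.0130107 ]), 'grip_force': 0.0, 'opening': 0.08561390235094965} 0.0539
```

View pics/scene0.png

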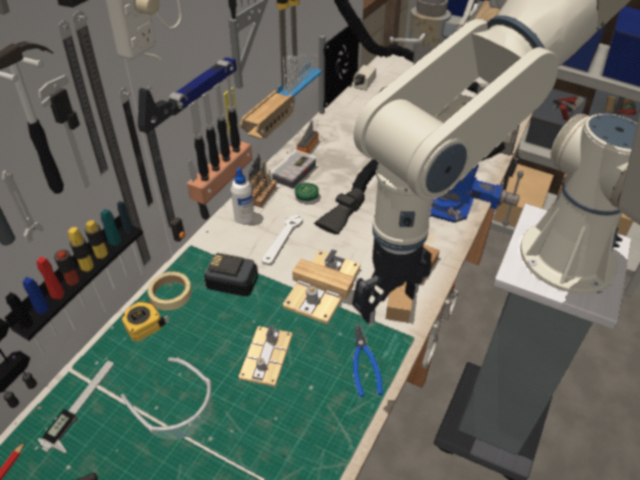

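View pics/top0.png

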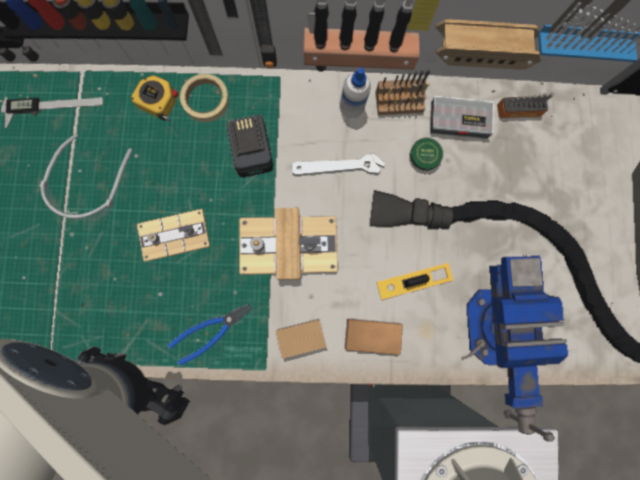

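The top view shows the larger jig at about (288,245), the offcut lying across it, and the keeper bar at (415,282). I'll zoom in on the jig and bar.

```bash
cat > h.py <<'E'
from workcell import robot
import cv2,numpy as np
def ray(n,uv):
    p=robot.camera_params(n); K=np.array([[p['fx'],0,p['cx']],[0,p['fy'],p['cy']],[0,0,1]])
    d=np.array([(uv[0]-p['cx'])/p['fx'],(uv[1]-p['cy'])/p['fy']]); s=d.copy()
    for _ in range(20): s=d/(1+p['k1']*(s@s))
    T=np.array(p['cam_to_world']); return T[:3,3],T[:3,:3]@np.array([s[0],s[1],1])
def onz(n,uv,z):
    o,d=ray(n,uv); return o+d*(z-o[2])/d[2]
def pix(n,P):
    p=robot.camera_params(n);T=np.array(p['cam_to_world']);c=T[:3,:3].T@(np.array(P)-T[:3,3]);s=c[:2]/c[2];s=s*(1+p['k1']*(s@s))
    return np.array([p['fx']*s[0]+p['cx'],p['fy']*s[1]+p['cy']])
E
python3 - <<'E'
from h import *
im=cv2.imread("pics/top0.png")
a=cv2.resize(im[205:285,230:350],None,fx=6.6,fy=6.6,interpolation=cv2.INTER_CUBIC)[:, :800]
cv2.imwrite("pics/c1.png",a)
hsv=cv2.cvtColor(im,cv2.COLOR_BGR2HSV)
m=cv2.inRange(hsv,(20,150,120),(32,255,255)); m[:, :370]=0;m[:250]=0;m[:,470:]=0
cs=cv2.findContours(m,cv2.RETR_EXTERNAL,cv2.CHAIN_APPROX_NONE)[0]
c=max(cs,key=cv2.contourArea); r=cv2.minAreaRect(c); print(r)
b=cv2.boxPoints(r); W=np.array([onz("top",q,.005) for q in b]); print(W.round(4),W.mean(0),np.linalg.norm(np.diff(W,axis=0),axis=1))
hb=cv2.resize(im[255:310,365:465],None,fx=8,fy=8,interpolation=cv2.INTER_CUBIC); cv2.imwrite("pics/c2.png",hb)
m=cv2.inRange(hsv,(12,40,120),(28,140,255));m[:205]=0;m[290:]=0;m[:,:225]=0;m[:,350:]=0
cs=cv2.findContours(m,cv2.RETR_EXTERNAL,cv2.CHAIN_APPROX_NONE)[0]
for c in cs:
    if cv2.contourArea(c)>150: print(cv2.contourArea(c),cv2.minAreaRect(c))
E
```

```text
((414.5131530761719, 280.86090087890625), (16.587324142456055, 72.45095825195312), 74.82708740234375)
[[0.43   0.2023 0.005 ]
 [0.471  0.0626 0.005 ]
 [0.4394 0.0541 0.005 ]
 [0.3991 0.1934 0.005 ]] [0.43487392 0.12809515 0.005     ] [0.14559381 0.0326774  0.14499236]
5146.0 ((288.0, 243.0), (72.0, 98.0), 90.0)
```

View pics/c1.png

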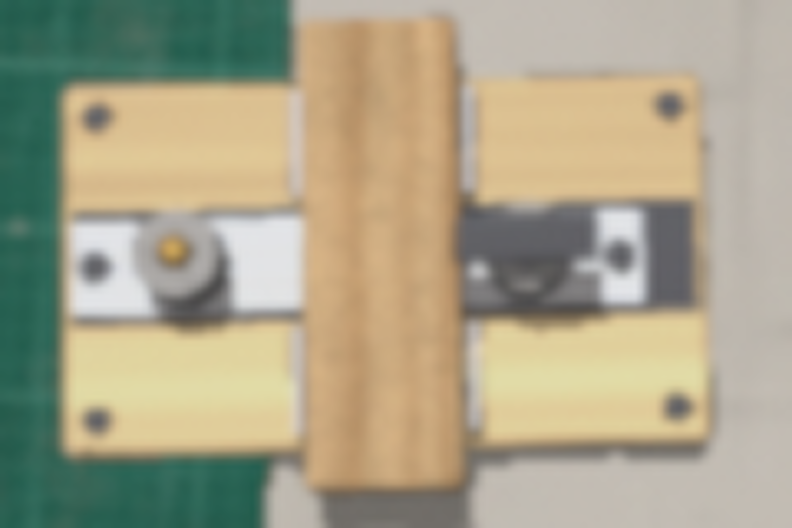

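View pics/c2.png

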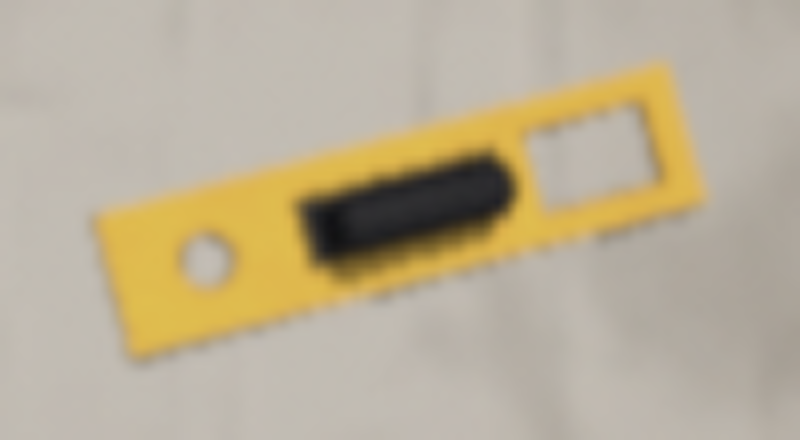

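c1 shows the gold pin at about px (256,243), the dark stud head at about (310,240) and the offcut between them. c2 shows the bar with its round hole on the left and its eye and nose on the right. So bar +x and jig +x both point roughly along world −y.

The jog only turns about tool z, so the bar has to be tilted by pivoting it in the grip. My plan is to rest its tail lightly on the stud head and lower the hand.

```bash
python3 - <<'E'
from h import *
from scipy.spatial.transform import Rotation as R
im=cv2.imread("pics/top0.png"); c=lambda x,y:(230+x/6.6-.5+.08,205+y/6.6-.5+.08)
print("pin",onz("top",c(172,250),.060)); 
H=[onz("top",c(*q),.070) for q in((461,208),(600,207),(600,262),(461,262))]; print("head",np.round(H,4),np.mean(H,0))
J=np.array([onz("top",c(*q),.018) for q in((62,86),(698,76),(708,443),(64,455))]); print("jig",J.round(4),J.mean(0),np.linalg.norm(np.diff(J,axis=0),axis=1))
b=c
e=lambda x,y:(365+x/8-.44,255+y/8-.44)
hole=onz("top",e(208,261),.004); eye=np.mean([onz("top",e(*q),.0045) for q in((527,130),(640,102),(662,180),(548,212))],0)
blk=np.mean([onz("top",e(*q),.037) for q in((335,190),(493,152),(513,190),(345,235))],0)
print("hole",hole,"eye",eye,np.linalg.norm(eye-hole),"mid",(hole+eye)/2,"yawdir",np.arctan2(*(eye-hole)[[1,0]]),"blk",blk)
s=robot.observe(); M=R.from_quat(s['ee_rot']).as_matrix(); print(M.round(3))
for n,P in(("vise",None),):
    pass
E
```

```text
pin [0.49526554 0.43737075 0.06      ]
head [[0.5083 0.3563 0.07  ]
 [0.5098 0.3175 0.07  ]
 [0.4943 0.3171 0.07  ]
 [0.4932 0.3558 0.07  ]] [0.50137786 0.33669479 0.07      ]
jig [[0.5482 0.4774 0.018 ]
 [0.5571 0.2885 0.018 ]
 [0.448  0.2831 0.018 ]
 [0.4391 0.471  0.018 ]] [0.49806898 0.37999713 0.018     ] [0.18905038 0.10925544 0.18813735]
hole [0.4212419  0.17599714 0.004     ] eye [0.44937547 0.07970023 0.0045    ] 0.10032368848915851 mid [0.43530868 0.12784869 0.00425   ] yawdir -1.2865528032914006 blk [0.4378473  0.13030991 0.037     ]
[[-0.895  0.446 -0.001]
 [ 0.446  0.895 -0.001]
 [-0.    -0.001 -1.   ]]
```

Call:
jog_arm(commands=[[[0, 0, 0], 0.118, 8.5], [[0, 0, 0], 0.118, 8.5], [[0, 0, 0], 0.118, 8.5], [[0, 0, 0], 0.118, 8.5], [[0, 0, 0], 0.118, 8.5], [[0, 0, 0], 0.118, 8.5], [[0, 0, 0], 0.118, 8.5]])

```text
time: 0.68
eef_pos: [0.2789, 0.559, 0.3035]
ee_rot: [0.603, 0.798, -0.0, 0.0]
force: [0.2, -0.1, -0.2]
opening: 0.0852
grip_force: 0.0
```

Call:
jog_arm(commands=[[[-3.8, 0.25, 0], 0, 8.5], [[-3.8, 0.25, 0], 0, 8.5], [[-3.8, 0.25, 0], 0, 8.5], [[-3.8, 0.25, 0], 0, 8.5], [[-3.8, 0.25, 0], 0, 8.5], [[-3.8, 0.25, 0], 0, 8.5], [[-3.8, 0.25, 0], 0, 8.5], [[-3.8, 0.25, 0], 0, 8.5], [[-3.8, 0.25, 0], 0, 8.5], [[-3.8, 0.25, 0], 0, 8.5], [[-3.8, 0.25, 0], 0, 8.5], [[-3.8, 0.25, 0], 0, 8.5]])

```text
time: 1.68
eef_pos: [0.4348, 0.1278, 0.3038]
ee_rot: [0.601, 0.8, -0.0, -0.0]
force: [0.9, 0.4, -0.8]
opening: 0.0849
grip_force: 0.0
```

```bash
cat >> h.py <<'E'
from scipy.spatial.transform import Rotation as Rot
def to(x,y,z,yaw):
    "shift (cm, tool axes after turning) and turn from here to TCP x,y,z with tool x at world yaw"
    s=robot.observe(); M=Rot.from_quat(s['ee_rot']).as_matrix(); a=np.arctan2(M[1,0],M[0,0])
    tw=-((yaw-a+np.pi)%(2*np.pi)-np.pi)
    ex=np.array([np.cos(yaw),np.sin(yaw),0]);ey=np.array([np.sin(yaw),-np.cos(yaw),0])
    D=np.array([x,y,z])-s['eef_pos']
    print("t",round(s['time'],2),"pos",s['eef_pos'].round(4),"yaw",round(a,4),"| turn",round(tw,4),"shift cm",np.round([D@ex*100,D@ey*100,-D[2]*100],2),"F",s['force'].round(1),"op",round(s['opening'],4),"g",round(s['grip_force'],1))
E
python3 -c "
from h import *
to(.4355,.128,.09,1.855)"
```

```text
t 1.68 pos [0.4348 0.1278 0.3038] yaw 1.8529 | turn -0.0021 shift cm [ 0.    0.08 21.38] F [ 0.9  0.4 -0.8] op 0.0849 g 0.0
```

Call:
jog_arm(commands=[[[0, 0.05, 3.5], 0, 6], [[0, 0, 3.5], 0, 4], [[0, 0, 3.5], 0, 4], [[0, 0, 3.5], 0, 4], [[0, 0, 3], 0, 4], [[0, 0, 2], 0, 4], [[0, 0, 1.6], 0, 4], [[0, 0, 0.8], 0, 4], [[0, 0, 0], 0, 3]])

```text
time: 2.43
eef_pos: [0.4342, 0.1295, 0.0884]
ee_rot: [0.601, 0.799, -0.001, -0.001]
force: [0.5, 0.6, -0.3]
opening: 0.0303
grip_force: 0.0
```

Call:
jog_arm(commands=[[[0, 0, 0], 0, 1.5], [[0, 0, 0], 0, 1.15], [[0, 0, 0], 0, 1.15], [[0, 0, 0], 0, 1.15], [[0, 0, 0], 0, 1.15]])

```text
time: 2.85
eef_pos: [0.4356, 0.1299, 0.0906]
ee_rot: [0.601, 0.799, 0.001, 0.0]
force: [-0.5, -0.4, 3.2]
opening: 0.0118
grip_force: 11.9
```

Call:
jog_arm(commands=[[[0, 0, 0], 0, 0.9], [[0, 0, 0], 0, 0.9], [[0, 0, -2], 0, 0.9], [[0, 0, -3], 0, 0.9], [[0, 0, -3], -0.0, 0.9], [[0, 0, -3], 0, 0.9], [[0, 0, -1], 0, 0.9], [[0, 0, 0], 0.117, 0.9], [[0, 0, 0], 0.117, 0.9], [[0, 0, 0], 0, 0.9]])

```text
time: 3.68
eef_pos: [0.435, 0.1297, 0.2099]
ee_rot: [0.692, 0.722, 0.0, 0.0]
force: [0.1, -0.8, -2.0]
opening: 0.0104
grip_force: 59.2
```

```bash
python3 -c "
from h import *
to(.5037,.279,.21,1.6206)"
```

```text
t 3.68 pos [0.435  0.1297 0.2099] yaw 1.6134 | turn -0.0072 shift cm [ 1.457e+01  7.600e+00 -1.000e-02] F [ 0.1 -0.8 -2. ] op 0.0104 g 59.2
```

Call:
jog_arm(commands=[[[2.4, 1.27, 0], -0.007, 0.9], [[2.4, 1.27, 0], 0, 0.9], [[2.4, 1.27, 0], 0, 0.9], [[2.4, 1.27, 0], 0, 0.9], [[2.5, 1.26, 1], 0, 0.9], [[2.47, 1.26, 2], 0, 0.9], [[0, 0, 0], 0, 0.9], [[0, 0, 0], 0, 0.9]])

```text
time: 4.35
eef_pos: [0.5025, 0.2799, 0.1778]
ee_rot: [0.686, 0.728, -0.002, -0.001]
force: [-0.1, 0.6, -1.5]
opening: 0.0107
grip_force: 59.1
```

```bash
python3 - <<'E'
from h import *
to(.5037,.279,.166,1.6206)
a=robot.get_image("top")[195:295,240:400]; b=robot.get_image("scene")[215:325,250:426]
a=cv2.resize(a,(480,300),interpolation=2);b=cv2.resize(b,(480,300),interpolation=2)
cv2.imwrite("pics/p1.png",np.vstack([a,b]))
E
```

```text
t 4.35 pos [0.5025 0.2799 0.1778] yaw 1.6309 | turn 0.0103 shift cm [-0.09  0.11  1.18] F [-0.1  0.6 -1.5] op 0.0107 g 59.1
```

View pics/p1.png

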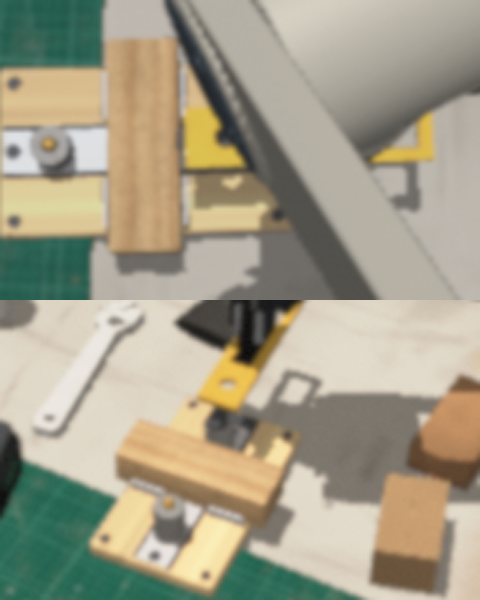

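The tail sits over the stud head, seen in both views (in the scene crop at about (225,385), head just below). I'll loosen the grip to about 12 N and come down until I feel contact.

Call:
jog_arm(commands=[[[-0.05, 0.08, 0.4], 0.01, 1.12], [[0, 0, 0.4], 0, 1.12], [[0, 0, 0.4], 0, 1.12], [[0, 0, 0.2], 0, 1.12], [[0, 0, 0], 0, 1.12]])

```text
time: 4.87
eef_pos: [0.5039, 0.2784, 0.1655]
ee_rot: [0.691, 0.723, -0.0, -0.0]
force: [-0.2, -0.6, -1.7]
opening: 0.0114
grip_force: 28.9
```

Call:
jog_arm(commands=[[[-0.1, 0, 0.3], 0, 1.12], [[-0.1, 0, 0.3], 0, 1.12], [[-0.1, 0, 0.2], 0, 1.12], [[0, 0, 0], 0, 1.12]])

```text
time: 5.2
eef_pos: [0.5045, 0.2756, 0.158]
ee_rot: [0.691, 0.723, 0.0, 0.0]
force: [0.6, -2.5, 3.8]
opening: 0.0114
grip_force: 29.9
```

Call:
jog_arm(commands=[[[-0.15, 0, 0.25], 0, 1.15], [[-0.15, 0, 0.25], 0, 1.15], [[-0.15, 0, 0.25], 0, 1.15], [[0, 0, 0], 0, 1.15]])

```text
time: 5.53
eef_pos: [0.5046, 0.2712, 0.15]
ee_rot: [0.691, 0.723, 0.0, 0.0]
force: [0.4, -0.8, 1.9]
opening: 0.0115
grip_force: 18.9
```

Call:
jog_arm(commands=[[[-0.15, 0, 0.25], 0, 1.15], [[-0.1, 0, 0.25], 0, 1.15], [[-0.1, 0, 0.25], 0, 1.15], [[0, 0, 0], 0, 1.15]])

```text
time: 5.87
eef_pos: [0.5046, 0.2677, 0.1424]
ee_rot: [0.691, 0.723, -0.0, 0.0]
force: [1.1, -0.4, 1.9]
opening: 0.0111
grip_force: 19.3
```

```bash
python3 - <<'E'
from h import *
to(.5037,.279,.166,1.6206)
b=robot.get_image("scene")[175:325,260:420]
cv2.imwrite("pics/p2.png",cv2.resize(b,(640,600),interpolation=2))
E
```

```text
t 5.87 pos [0.5046 0.2677 0.1424] yaw 1.6157 | turn -0.0049 shift cm [ 1.14 -0.03 -2.36] F [ 1.1 -0.4  1.9] op 0.0111 g 19.3
```

View pics/p2.png

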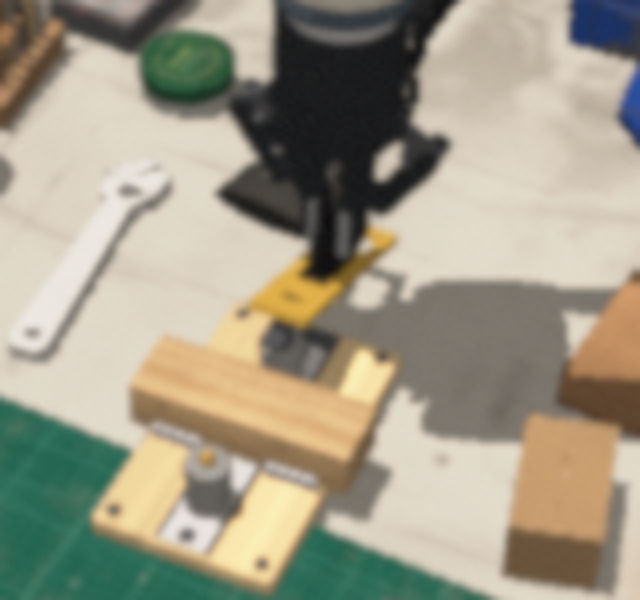

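The bar is pivoting in the grip, tail on the head and nose dropping (nose at about (380,240) in the crop), with only light force. I'll continue to about 0.58 rad.

Call:
jog_arm(commands=[[[-0.1, 0, 0.25], 0, 1.15], [[-0.1, 0, 0.25], 0, 1.15], [[-0.05, 0, 0.25], 0, 1.15], [[-0.05, 0, 0.15], 0, 1.15], [[0, 0, 0], 0, 1.15]])

```text
time: 6.33
eef_pos: [0.5046, 0.2646, 0.1334]
ee_rot: [0.691, 0.723, -0.0, -0.0]
force: [0.2, -0.8, 0.6]
opening: 0.0118
grip_force: 19.7
```

Call:
jog_arm(commands=[[[0, 0, 0], 0, 0.9], [[0, 0, 0], 0, 0.9], [[0, 0, 0], 0, 0.9], [[-0.1, 0, -2], 0, 0.9], [[-0.1, 0, -3], 0, 0.9], [[0, 0, 0], 0, 0.9], [[0, 0, 0], 0, 0.9]])

```text
time: 6.92
eef_pos: [0.5054, 0.2633, 0.1851]
ee_rot: [0.691, 0.723, 0.001, 0.0]
force: [0.5, -0.1, -2.1]
opening: 0.0104
grip_force: 58.9
```

```bash
python3 - <<'E'
from h import *
to(.5037,.279,.166,1.6206)
b=robot.get_image("scene")[175:325,260:420];a=robot.get_image("top")[200:290,270:400]
b=cv2.resize(b,(427,400),interpolation=2);a=cv2.resize(a,(373,258),interpolation=2)
c=np.zeros((400,800,3),np.uint8);c[:,:427]=b;c[:258,427:]=a
cv2.imwrite("pics/p3.png",c)
E
```

```text
t 6.92 pos [0.5054 0.2633 0.1851] yaw 1.6158 | turn -0.0048 shift cm [ 1.58 -0.09  1.91] F [ 0.5 -0.1 -2.1] op 0.0104 g 58.9
```

View pics/p3.png

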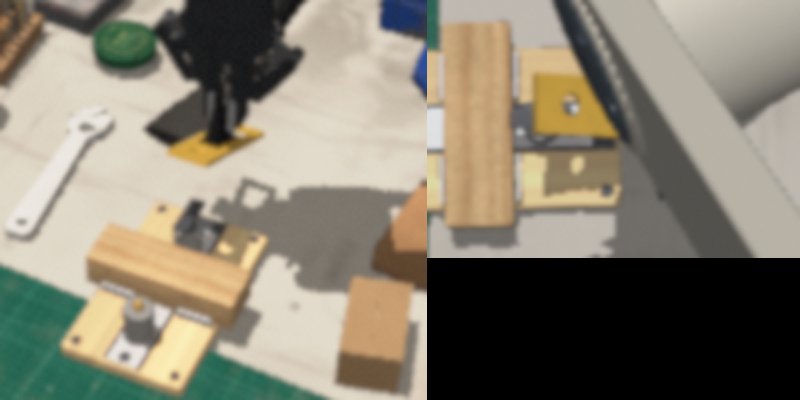

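p3 shows the tilted bar held clear above the stud: tail edge in the top crop at (534,73)–(534,130), and in the scene crop at (168,150)–(208,165). I'll triangulate it to get the tilt and the bar's position in the grip.

```bash
cat >> h.py <<'E'
def tri(ut,us):
    o1,d1=ray("top",ut);o2,d2=ray("scene",us)
    A=np.c_[d1,-d2]; t=np.linalg.lstsq(A,o2-o1,rcond=None)[0]; p,q=o1+d1*t[0],o2+d2*t[1]; return (p+q)/2,np.linalg.norm(p-q)
U=np.array([.0508,-.9987,0])
E
python3 - <<'E'
from h import *
from workcell import robot
T=np.array([.5054,.2633,.1851]);V=np.array([.9987,.0508,0]);Z=np.array([0,0,1])
def bp(th,b,gb=(-.002,.0366)):
    d=U*np.cos(th)-Z*np.sin(th);n=U*np.sin(th)+Z*np.cos(th); g=T-.054*Z
    return g+d*(b[0]-gb[0])+V*b[1]+n*(b[2]-gb[1])
tl=[tri((307.3,225.4),(322.9,231.2)),tri((307.3,245.3),(337.9,236.9))]
for p,e in tl: print(p.round(4),e)
print("tail mid along U from TCP, z rel grasp",((tl[0][0]+tl[1][0])/2-T)@U,(tl[0][0][2]+tl[1][0][2])/2-T[2]+.054)
for th in(.5,.55,.6,.65):
    q=[bp(th,(-.0745,s*.018,.005)) for s in(1,-1)]; m=(q[0]+q[1])/2
    print(th,"tail pred",((m-T)@U).round(4),(m[2]-T[2]+.054).round(4),[pix("top",x).round(1).tolist() for x in q],[pix("scene",x).round(1).tolist() for x in q],"hole",pix("top",bp(th,(-.05,0,.004))).round(1))
for n in("top","scene"):
  im=robot.get_image(n);hsv=cv2.cvtColor(im,cv2.COLOR_BGR2HSV);m=cv2.inRange(hsv,(20,170,80),(32,255,255))
  if n=="top": m[:200]=0;m[290:]=0;m[:,:300]=0;m[:,400:]=0
  else: m[:215]=0;m[245:]=0;m[:,:310]=0;m[:,:]=m;m[:,375:]=0
  c=max(cv2.findContours(m,0,1)[0],key=cv2.contourArea); print(n,cv2.approxPolyDP(c,1.5,True)[:,0].tolist())
E
```

```text
[0.5181 0.3418 0.1408] 0.0010592136484601793
[0.4833 0.3404 0.1382] 0.0012732663819729885
tail mid along U from TCP, z rel grasp -0.07794193023155034 0.008411154581692566
0.5 tail pred -0.0788 0.007 [[306.6, 224.6], [307.0, 245.6]] [[322.4, 232.2], [337.4, 237.0]] hole [319.1 235.8]
0.55 tail pred -0.0783 0.011 [[306.9, 224.2], [307.3, 245.3]] [[322.5, 230.8], [337.5, 235.6]] hole [319.  235.6]
0.6 tail pred -0.0777 0.0149 [[307.2, 223.8], [307.6, 245.0]] [[322.6, 229.3], [337.7, 234.1]] hole [319.  235.3]
0.65 tail pred -0.0768 0.0187 [[307.7, 223.5], [308.1, 244.7]] [[322.8, 227.8], [337.9, 232.6]] hole [319.  235.1]
top [[315, 238], [314, 240]]
scene [[327, 232], [338, 235], [349, 229], [338, 231], [334, 228]]
```

Call:
jog_arm(commands=[[[0, 0, -1.5], -0.005, 0.9], [[0, 0, -1.3], 0, 0.9], [[2, 0, 0], 0, 0.9], [[2, 0, 0], 0, 0.9], [[2, 0, 0], 0, 0.9], [[1.5, 0, 0.3], 0, 0.9], [[0.55, 0, 0.4], 0, 0.9], [[0, 0, 0], 0, 0.9], [[0, 0, 0], 0, 0.9]])

```text
time: 7.87
eef_pos: [0.5002, 0.3427, 0.2037]
ee_rot: [0.689, 0.725, -0.001, -0.0]
force: [0.8, 0.3, -1.5]
opening: 0.0104
grip_force: 58.8
```

```bash
python3 - <<'E'
from h import *
s=robot.observe(); to(.5008,.3371,.2,1.6206)
T=s['eef_pos'];V=np.array([.9987,.0508,0]);Z=np.array([0,0,1])
def bp(th,b,gb=(-.002,.0366)):
    d=U*np.cos(th)-Z*np.sin(th);n=U*np.sin(th)+Z*np.cos(th); g=T-.054*Z
    return g+d*(b[0]-gb[0])+V*b[1]+n*(b[2]-gb[1])
x0,y0=270,195
for n,(x,y,w,h) in dict(scene=(290,190,100,100),top=(250,200,100,100)).items():
    im=robot.get_image(n)[y:y+h,x:x+w]; im=cv2.resize(im,None,fx=4,fy=4,interpolation=2)
    if n=="scene": A=im
    else: B=im
    for th in(.5,.56,.62): print(n,th,[((pix(n,bp(th,b))-(x,y))*4+2).round().astype(int).tolist() for b in((.0745,.018,.005),(.0745,-.018,.005),(.0655,0,0),(-.0745,.018,.005),(-.0745,-.018,.005))])
    print("head",[((pix(n,np.array([.5008,.3371,.07])+a*U+b*V)-(x,y))*4+2).round().astype(int).tolist() for a,b in((-.02,.007),(.02,.007),(.02,-.007),(-.02,-.007))])
cv2.imwrite("pics/p4.png",np.hstack([A,B]))
E
```

```text
t 7.87 pos [0.5002 0.3427 0.2037] yaw 1.6215 | turn 0.0009 shift cm [-0.56  0.03  0.37] F [ 0.8  0.3 -1.5] op 0.0104 g 58.8
scene 0.5 [[170, 184], [228, 202], [192, 205], [69, 240], [132, 261]]
scene 0.56 [[167, 192], [225, 211], [189, 212], [69, 233], [132, 253]]
scene 0.62 [[164, 200], [222, 219], [186, 219], [70, 225], [133, 246]]
head [[139, 283], [168, 237], [190, 245], [161, 290]]
top 0.5 [[342, 119], [344, 198], [321, 159], [37, 100], [37, 186]]
top 0.56 [[333, 120], [335, 199], [312, 160], [37, 98], [37, 185]]
top 0.62 [[324, 121], [326, 199], [303, 160], [38, 96], [38, 183]]
head [[197, 150], [284, 148], [285, 178], [198, 180]]
```

View pics/p4.png

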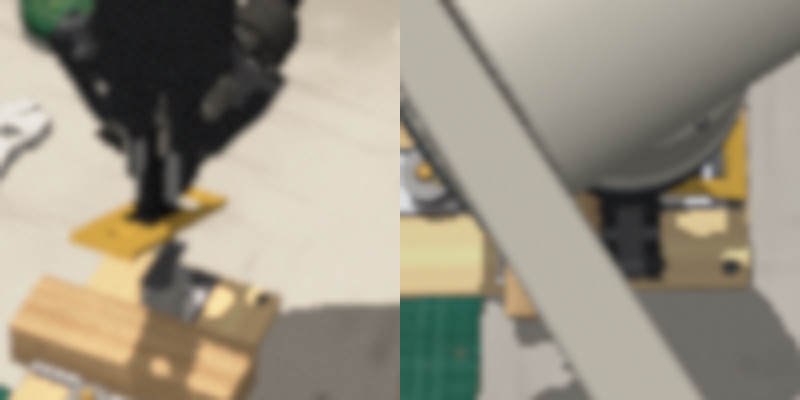

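Both ends of the bar in p4 fit a tilt of about 0.51 rad. The head still clears the eye at that angle, with margin. Now the entry along the bar's normal, a step at a time, watching the force.

Call:
jog_arm(commands=[[[0.3, 0.03, 0.5], 0, 0.9], [[0.28, 0, 0.5], 0, 0.9], [[0.17, 0, 0.3], 0, 0.9], [[0.17, 0, 0.3], 0, 0.9], [[0, 0, 0], 0, 0.9]])

```text
time: 8.38
eef_pos: [0.5003, 0.3525, 0.188]
ee_rot: [0.689, 0.725, -0.001, -0.0]
force: [-0.7, -0.0, -0.9]
opening: 0.0106
grip_force: 58.8
```

Call:
jog_arm(commands=[[[0.17, 0, 0.3], 0, 0.9], [[0.17, 0, 0.3], 0, 0.9], [[0, 0, 0], 0, 0.9]])

```text
time: 8.63
eef_pos: [0.5002, 0.356, 0.1823]
ee_rot: [0.689, 0.725, -0.0, -0.0]
force: [0.4, -0.4, -1.2]
opening: 0.0109
grip_force: 58.8
```

Call:
jog_arm(commands=[[[0.17, 0, 0.3], 0, 0.9], [[0.17, 0, 0.3], 0, 0.9], [[0, 0, 0], 0, 0.9]])

```text
time: 8.88
eef_pos: [0.5001, 0.3594, 0.1763]
ee_rot: [0.689, 0.725, -0.0, -0.0]
force: [-0.2, -0.7, -1.9]
opening: 0.0105
grip_force: 58.8
```

```bash
python3 - <<'E'
from h import *
to(.5008,.3371,.2,1.6206)
for n,(x,y,w,h) in dict(scene=(290,190,100,100),top=(250,200,100,100)).items():
    im=robot.get_image(n)[y:y+h,x:x+w]; im=cv2.resize(im,None,fx=4,fy=4,interpolation=2)
    if n=="scene": A=im
cv2.imwrite("pics/p5.png",np.hstack([A,im]))
E
```

```text
t 8.88 pos [0.5001 0.3594 0.1763] yaw 1.6209 | turn 0.0003 shift cm [-2.24 -0.04 -2.37] F [-0.2 -0.7 -1.9] op 0.0105 g 58.8
```

View pics/p5.png

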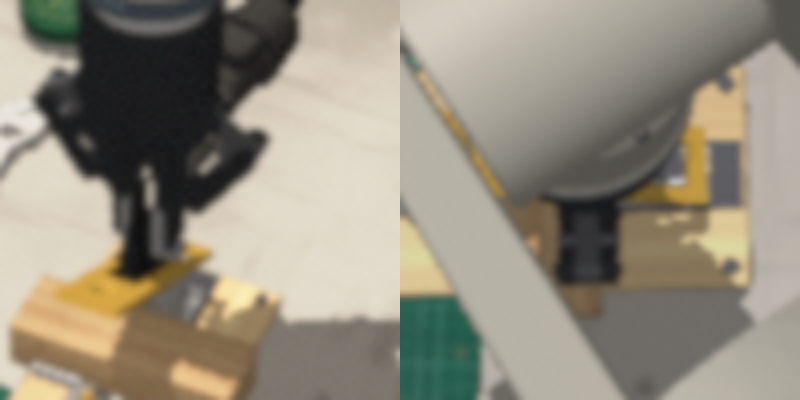

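No contact on the way in, and the nose is past the head's far end (top crop about (695,170)). Next I draw it back until it meets the shank.

Call:
jog_arm(commands=[[[0.3, 0.0, -0.08], 0, 0.9], [[0.3, 0, -0.08], 0, 0.9], [[0.3, 0, -0.08], 0, 0.9], [[0, 0, 0], 0, 0.9]])

```text
time: 9.32
eef_pos: [0.5, 0.3691, 0.1797]
ee_rot: [0.689, 0.725, 0.0, 0.0]
force: [-0.8, -0.1, -2.0]
opening: 0.0105
grip_force: 58.7
```

Call:
jog_arm(commands=[[[0.15, 0, -0.02], 0, 0.9], [[0, 0, 0], 0, 0.9], [[0, 0, 0], 0, 0.9]])

```text
time: 9.57
eef_pos: [0.4997, 0.3698, 0.1795]
ee_rot: [0.689, 0.725, -0.0, 0.0]
force: [-0.8, 0.2, -1.8]
opening: 0.0109
grip_force: 58.7
```

Call:
jog_arm(commands=[[[0.1, 0, 0], 0, 0.9], [[0, 0, 0], 0, 0.9], [[0, 0, 0], 0, 0.9]])

```text
time: 9.82
eef_pos: [0.4997, 0.3708, 0.1795]
ee_rot: [0.689, 0.725, 0.0, 0.0]
force: [-0.7, -0.2, -1.7]
opening: 0.0106
grip_force: 58.7
```

Call:
jog_arm(commands=[[[0.1, 0, 0], 0, 0.9], [[0, 0, 0], 0, 0.9], [[0, 0, 0], 0, 0.9]])

```text
time: 10.07
eef_pos: [0.4997, 0.3718, 0.1795]
ee_rot: [0.689, 0.725, -0.0, -0.0]
force: [-0.3, 0.9, -1.9]
opening: 0.0106
grip_force: 58.7
```

Call:
jog_arm(commands=[[[0.1, 0, 0], 0, 0.9], [[0, 0, 0], 0, 0.9], [[0, 0, 0], 0, 0.9]])

```text
time: 10.32
eef_pos: [0.4996, 0.3728, 0.1795]
ee_rot: [0.689, 0.725, 0.0, 0.0]
force: [0.7, -0.2, -2.4]
opening: 0.0109
grip_force: 58.7
```

Call:
jog_arm(commands=[[[0.1, 0, 0], 0, 0.9], [[0, 0, 0], 0, 0.9], [[0, 0, 0], 0, 0.9]])

```text
time: 10.57
eef_pos: [0.4996, 0.3738, 0.1795]
ee_rot: [0.689, 0.725, 0.0, 0.0]
force: [0.2, 0.2, -1.8]
opening: 0.0109
grip_force: 58.7
```

Call:
jog_arm(commands=[[[0.1, 0, 0], 0, 0.9], [[0, 0, 0], 0, 0.9], [[0, 0, 0], 0, 0.9]])

```text
time: 10.82
eef_pos: [0.4995, 0.3748, 0.1794]
ee_rot: [0.689, 0.725, -0.0, 0.0]
force: [0.2, -0.3, -2.0]
opening: 0.0103
grip_force: 58.7
```

Call:
jog_arm(commands=[[[0.1, 0, 0], 0, 0.9], [[0, 0, 0], 0, 0.9], [[0, 0, 0], 0, 0.9]])

```text
time: 11.07
eef_pos: [0.4994, 0.3754, 0.1793]
ee_rot: [0.689, 0.725, -0.0, 0.0]
force: [0.7, -2.7, -1.9]
opening: 0.0107
grip_force: 58.7
```

I felt contact with the shank at TCP y ≈ 0.375 (about 2.5 N). With a light grip I'll now level along the arc about that edge.

Call:
jog_arm(commands=[[[0, 0, 0], 0, 1.15], [[0, 0, 0], 0, 1.15], [[0.15, 0, 0.1], 0, 1.15], [[0.15, 0, 0.12], 0, 1.15], [[0, 0, 0], 0, 1.15]])

```text
time: 11.48
eef_pos: [0.4992, 0.379, 0.177]
ee_rot: [0.689, 0.725, -0.0, -0.0]
force: [0.9, -2.6, -2.4]
opening: 0.0113
grip_force: 19.2
```

Call:
jog_arm(commands=[[[0.15, 0, 0.12], 0, 1.15], [[0.15, 0, 0.12], 0, 1.15], [[0, 0, 0], 0, 1.15]])

```text
time: 11.73
eef_pos: [0.4991, 0.382, 0.1746]
ee_rot: [0.689, 0.725, -0.0, -0.0]
force: [-0.0, -1.6, -2.2]
opening: 0.0115
grip_force: 19.2
```

Call:
jog_arm(commands=[[[0.15, 0, 0.13], 0, 1.15], [[0.15, 0, 0.13], 0, 1.15], [[0.15, 0, 0.13], 0, 1.15], [[0.13, 0, 0.12], 0, 1.15], [[0, 0, 0], 0, 1.15]])

```text
time: 12.15
eef_pos: [0.4988, 0.3878, 0.1695]
ee_rot: [0.689, 0.725, -0.0, -0.0]
force: [0.0, -2.9, -1.8]
opening: 0.0115
grip_force: 19.1
```

```bash
python3 - <<'E'
from h import *
to(.5008,.3371,.2,1.6206)
T=robot.observe()['eef_pos'];V=np.array([.9987,.0508,0]);Z=np.array([0,0,1])
def bp(th,b,gb=(-.002,.0366)):
    d=U*np.cos(th)-Z*np.sin(th);n=U*np.sin(th)+Z*np.cos(th); g=T-.054*Z
    return g+d*(b[0]-gb[0])+V*b[1]+n*(b[2]-gb[1])
for n,(x,y,w,h) in dict(scene=(290,190,100,100),top=(250,200,100,100)).items():
    im=robot.get_image(n)[y:y+h,x:x+w]; im=cv2.resize(im,None,fx=4,fy=4,interpolation=2)
    if n=="scene": A=im
    for th in(.1,.2,.3,.4,.5): print(n,th,[((pix(n,bp(th,b))-(x,y))*4+2).round().astype(int).tolist() for b in((.0745,.018,.005),(.0745,-.018,.005),(-.0745,.018,.005),(-.0745,-.018,.005))])
cv2.imwrite("pics/p6.png",np.hstack([A,im]))
E
```

```text
t 12.15 pos [0.4988 0.3878 0.1695] yaw 1.621 | turn 0.0004 shift cm [-5.07 -0.05 -3.05] F [ 0.  -2.9 -1.8] op 0.0115 g 19.1
scene 0.1 [[151, 221], [209, 240], [35, 378], [96, 399]]
scene 0.2 [[148, 234], [205, 253], [32, 371], [94, 392]]
scene 0.3 [[144, 248], [202, 267], [31, 362], [93, 384]]
scene 0.4 [[140, 262], [197, 281], [30, 353], [93, 374]]
scene 0.5 [[136, 275], [193, 295], [30, 342], [93, 364]]
top 0.1 [[289, 121], [290, 199], [-41, 123], [-41, 202]]
top 0.2 [[279, 123], [281, 201], [-48, 120], [-48, 201]]
top 0.3 [[268, 126], [270, 202], [-53, 118], [-53, 199]]
top 0.4 [[256, 128], [258, 204], [-57, 115], [-57, 197]]
top 0.5 [[243, 130], [244, 206], [-59, 112], [-60, 195]]
```

View pics/p6.png

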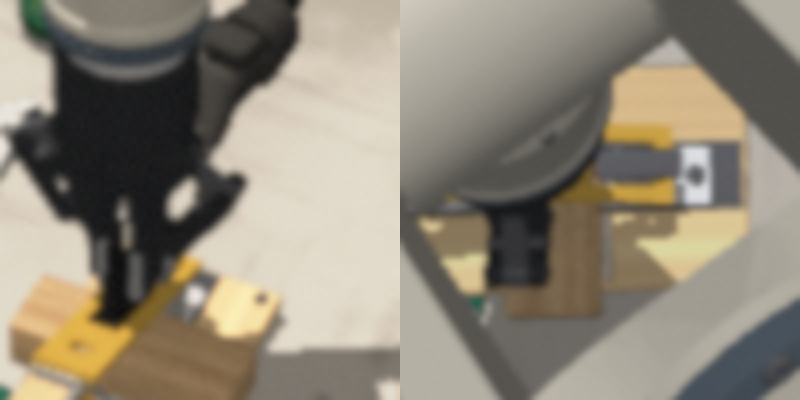

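The top view shows the head now lying over the nose bar, so it's hooked, with the tilt at about 0.29. I'll keep levelling to about 0.1.

Call:
jog_arm(commands=[[[0.14, 0.0, 0.15], 0, 1.15], [[0.14, 0, 0.15], 0, 1.15], [[0.14, 0, 0.15], 0, 1.15], [[0, 0, 0], 0, 1.15]])

```text
time: 12.58
eef_pos: [0.4986, 0.392, 0.165]
ee_rot: [0.689, 0.725, 0.0, -0.0]
force: [0.1, -2.4, -1.4]
opening: 0.0115
grip_force: 19.0
```

Call:
jog_arm(commands=[[[0.13, 0.03, 0.15], 0, 1.15], [[0.13, 0, 0.15], 0, 1.15], [[0.12, 0, 0.15], 0, 1.15], [[0, 0, 0], 0, 1.15]])

```text
time: 12.92
eef_pos: [0.4987, 0.3957, 0.1604]
ee_rot: [0.689, 0.725, -0.0, -0.0]
force: [0.0, -2.1, -1.7]
opening: 0.0114
grip_force: 19.0
```

Call:
jog_arm(commands=[[[0.11, 0.0, 0.15], 0, 1.15], [[0.08, 0, 0.12], 0, 1.15], [[0, 0, 0], 0, 1.15]])

```text
time: 13.17
eef_pos: [0.4986, 0.3975, 0.1578]
ee_rot: [0.689, 0.725, -0.0, -0.0]
force: [-0.1, -3.2, -1.0]
opening: 0.0118
grip_force: 19.0
```

```bash
python3 - <<'E'
from h import *
to(.5008,.3371,.2,1.6206)
T=robot.observe()['eef_pos'];V=np.array([.9987,.0508,0]);Z=np.array([0,0,1])
def bp(th,b,gb=(-.002,.0366)):
    d=U*np.cos(th)-Z*np.sin(th);n=U*np.sin(th)+Z*np.cos(th); g=T-.054*Z
    return g+d*(b[0]-gb[0])+V*b[1]+n*(b[2]-gb[1])
for n,(x,y,w,h) in dict(scene=(280,200,100,100),top=(230,200,100,100)).items():
    im=robot.get_image(n)[y:y+h,x:x+w]; im=cv2.resize(im,None,fx=4,fy=4,interpolation=2)
    if n=="scene": A=im
    for th in(0,.1,.2,.3): print(n,th,[((pix(n,bp(th,b))-(x,y))*4+2).round().astype(int).tolist() for b in((.0745,.018,.005),(.0745,-.018,.005),(-.0745,.018,.005),(-.0745,-.018,.005))])
cv2.imwrite("pics/p7.png",np.hstack([A,im]))
E
```

```text
t 13.17 pos [0.4986 0.3975 0.1578] yaw 1.6208 | turn 0.0002 shift cm [-6.05 -0.08 -4.22] F [-0.1 -3.2 -1. ] op 0.0118 g 19.0
scene 0 [[186, 193], [244, 212], [69, 370], [130, 392]]
scene 0.1 [[184, 206], [241, 225], [66, 365], [128, 387]]
scene 0.2 [[180, 220], [238, 238], [64, 358], [126, 380]]
scene 0.3 [[177, 233], [234, 252], [63, 349], [125, 372]]
top 0 [[355, 122], [357, 200], [30, 128], [30, 206]]
top 0.1 [[347, 124], [349, 201], [22, 126], [22, 205]]
top 0.2 [[338, 127], [339, 203], [15, 124], [14, 203]]
top 0.3 [[327, 129], [329, 205], [9, 121], [9, 201]]
```

View pics/p7.png

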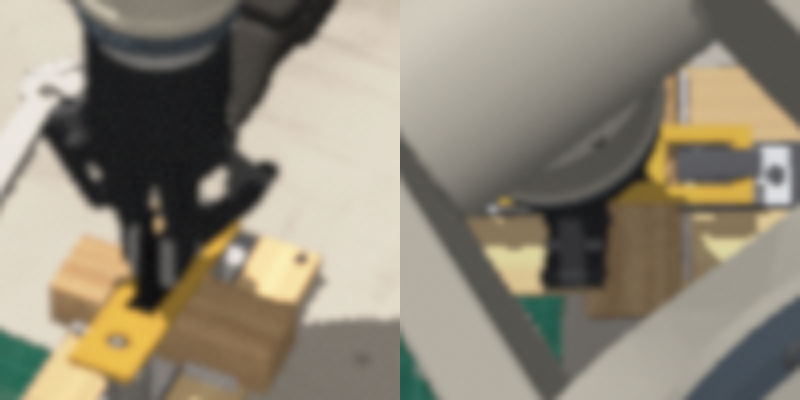

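p7 shows the eye's rear edge past the head's near end, and the bar at about 0.1 rad. That was my eleventh picture, one over the limit of ten, so I'll view no more and work from forces and numbers. Now I ease off the shank and lower to the seat.

Call:
jog_arm(commands=[[[-0.05, 0, 0.15], 0, 1.13], [[0, 0, 0.15], 0, 1.13], [[0, 0, 0], 0, 1.13]])

```text
time: 13.52
eef_pos: [0.4989, 0.3972, 0.155]
ee_rot: [0.689, 0.725, 0.0, -0.0]
force: [0.1, -1.4, -2.2]
opening: 0.0119
grip_force: 18.9
```

Call:
jog_arm(commands=[[[0, 0, 0.1], 0, 1.13], [[0, 0, 0.1], 0, 1.13], [[0, 0, 0], 0, 1.13]])

```text
time: 13.77
eef_pos: [0.4987, 0.3971, 0.1529]
ee_rot: [0.689, 0.725, 0.0, -0.0]
force: [-0.6, 0.2, -2.2]
opening: 0.0113
grip_force: 18.9
```

Call:
jog_arm(commands=[[[0, 0, 0.1], 0, 1.13], [[0, 0, 0.05], 0, 1.13], [[0, 0, 0], 0, 1.13]])

```text
time: 14.02
eef_pos: [0.4987, 0.397, 0.1515]
ee_rot: [0.689, 0.725, 0.0, -0.0]
force: [0.3, -0.3, -1.3]
opening: 0.0114
grip_force: 18.9
```

Call:
jog_arm(commands=[[[0, 0, 0.1], 0, 1.13], [[0, 0, 0], 0, 1.13], [[0, 0, 0], 0, 1.13]])

```text
time: 14.27
eef_pos: [0.4988, 0.397, 0.1506]
ee_rot: [0.689, 0.725, 0.0, 0.0]
force: [-0.5, -0.0, -0.7]
opening: 0.0114
grip_force: 19.0
```

Call:
jog_arm(commands=[[[-0.2, -0.03, -0.03], 0, 1.1], [[-0.2, -0.03, 0], 0, 1.1], [[-0.2, -0.02, 0], 0, 1.1], [[0, 0, 0], 0, 1.1]])

```text
time: 14.6
eef_pos: [0.4981, 0.3904, 0.1508]
ee_rot: [0.689, 0.724, -0.0, 0.0]
force: [0.5, -0.1, -1.8]
opening: 0.0114
grip_force: 23.0
```

Call:
jog_arm(commands=[[[-0.2, 0, 0], 0, 1.1], [[-0.1, 0, 0], 0, 1.1], [[0, 0, 0], 0, 1.1]])

```text
time: 14.85
eef_pos: [0.4984, 0.3877, 0.1509]
ee_rot: [0.689, 0.724, -0.0, 0.0]
force: [0.4, -0.4, -2.3]
opening: 0.0113
grip_force: 23.0
```

Call:
jog_arm(commands=[[[0.06, 0, 0.1], 0, 1.15], [[0.06, 0, 0.1], 0, 1.15], [[0.06, 0, 0.1], 0, 1.15], [[0, 0, 0], 0, 1.15]])

```text
time: 15.18
eef_pos: [0.4983, 0.3898, 0.1478]
ee_rot: [0.689, 0.725, -0.0, 0.0]
force: [-0.2, 0.2, 0.8]
opening: 0.0115
grip_force: 19.2
```

Call:
jog_arm(commands=[[[0.06, 0, 0.1], 0, 1.15], [[0.05, 0, 0.1], 0, 1.15], [[0, 0, 0], 0, 1.15]])

```text
time: 15.43
eef_pos: [0.4982, 0.3911, 0.1459]
ee_rot: [0.689, 0.725, 0.0, -0.0]
force: [0.4, -0.3, 1.0]
opening: 0.0116
grip_force: 19.4
```

Call:
jog_arm(commands=[[[0.03, 0, 0.08], 0, 1.15], [[0.03, 0, 0.06], 0, 1.15], [[0, 0, 0], 0, 1.15]])

```text
time: 15.68
eef_pos: [0.4983, 0.3917, 0.1446]
ee_rot: [0.689, 0.725, 0.0, -0.0]
force: [-1.0, 1.0, 1.9]
opening: 0.0118
grip_force: 19.4
```

Call:
jog_arm(commands=[[[0.02, 0, 0.08], 0, 1.15], [[0, 0, 0], 0, 1.15], [[0, 0, 0], 0, 1.15]])

```text
time: 15.93
eef_pos: [0.4983, 0.3919, 0.1438]
ee_rot: [0.689, 0.725, 0.0, -0.0]
force: [-1.4, 1.7, 2.7]
opening: 0.0118
grip_force: 19.5
```

Call:
jog_arm(commands=[[[0, 0, 0.06], 0, 1.15], [[0, 0, 0], 0, 1.15], [[0, 0, 0], 0, 1.15]])

```text
time: 16.18
eef_pos: [0.4983, 0.3918, 0.1432]
ee_rot: [0.689, 0.725, 0.0, 0.0]
force: [0.1, 2.5, 3.1]
opening: 0.0116
grip_force: 19.6
```

```bash
cat > chk.py <<'E'
from h import *
to(.5008,.3371,.2,1.6206)
T=robot.observe()['eef_pos'];V=np.array([.9987,.0508,0]);Z=np.array([0,0,1])
O=np.array([.4983,.3919,.053])+.002*U
for n in("scene","top"):
  im=robot.get_image(n);hsv=cv2.cvtColor(im,cv2.COLOR_BGR2HSV);m=cv2.inRange(hsv,(20,150,90),(32,255,255))
  w=np.zeros_like(m)
  P=np.array([pix(n,O+a*U+b*V) for a in(-.085,.085) for b in(-.028,.028)]);x0,y0=P.min(0).astype(int);x1,y1=P.max(0).astype(int);w[y0:y1,x0:x1]=255
  m&=w
  for c in cv2.findContours(m,0,1)[0]:
    if cv2.contourArea(c)>15: print(n,cv2.contourArea(c),cv2.approxPolyDP(c,1.5,True)[:,0].tolist())
  for th in(0,.06): print("pred",th,[pix(n,O+Z*.005+a*U+b*V+Z*th*(.06-a)).round(1).tolist() for a,b in((-.0745,.018),(-.0745,-.018),(.0745,.018),(.0745,-.018))])
E
python3 chk.py
```

```text
t 16.18 pos [0.4983 0.3918 0.1432] yaw 1.6208 | turn 0.0002 shift cm [-5.47 -0.02 -5.68] F [0.1 2.5 3.1] op 0.0116 g 19.6
scene 353.0 [[334, 264], [330, 266], [326, 274], [319, 281], [314, 278], [315, 273], [313, 273], [300, 293], [314, 298]]
pred 0 [[298.4, 294.7], [313.5, 300.2], [327.3, 250.6], [341.5, 255.3]]
pred 0.06 [[298.3, 292.3], [313.5, 297.7], [327.3, 250.9], [341.5, 255.6]]
top 95.5 [[289, 250], [321, 250], [321, 241], [321, 244], [316, 248], [301, 248], [297, 240], [296, 246]]
top 46.5 [[299, 236], [320, 236], [321, 234], [300, 233]]
pred 0 [[241.3, 232.9], [241.3, 252.1], [321.1, 231.3], [321.6, 250.5]]
pred 0.06 [[240.7, 232.3], [240.6, 251.7], [321.1, 231.4], [321.6, 250.5]]
```

Call:
jog_arm(commands=[[[0.06, 0, 0], 0, 1.15], [[0, 0, 0], 0, 1.15], [[0, 0, 0], 0, 1.15]])

```text
time: 16.53
eef_pos: [0.4982, 0.392, 0.1429]
ee_rot: [0.689, 0.725, -0.0, 0.0]
force: [0.7, -0.4, 2.6]
opening: 0.0115
grip_force: 19.5
```

Call:
jog_arm(commands=[[[0.06, 0, 0], 0, 1.15], [[0, 0, 0], 0, 1.15], [[0, 0, 0], 0, 1.15]])

```text
time: 16.78
eef_pos: [0.4979, 0.3925, 0.1428]
ee_rot: [0.689, 0.725, -0.0, 0.0]
force: [0.1, -1.7, 1.4]
opening: 0.0115
grip_force: 19.4
```

```bash
python3 chk.py | grep -v pred; python3 -c "
from h import *
print(robot.observe()['moment'])"
```

```text
t 16.78 pos [0.4979 0.3925 0.1428] yaw 1.6208 | turn 0.0002 shift cm [-5.55  0.01 -5.72] F [ 0.1 -1.7  1.4] op 0.0115 g 19.4
scene 349.0 [[334, 264], [330, 266], [320, 281], [313, 278], [315, 276], [315, 273], [313, 273], [301, 294], [313, 299], [322, 287]]
top 112.5 [[289, 250], [317, 251], [321, 250], [321, 244], [317, 248], [300, 248], [297, 239], [296, 246]]
top 45.5 [[298, 237], [303, 235], [320, 236], [320, 233], [302, 233]]
[-0.37621851 -0.08940465 -0.02922859]
```

Call:
jog_arm(commands=[[[0, 0, 0.06], 0, 1.16], [[0, 0, 0.06], 0, 1.16], [[0, 0, 0], 0, 1.16], [[0, 0, 0], 0, 1.16]])

```text
time: 17.22
eef_pos: [0.498, 0.393, 0.142]
ee_rot: [0.689, 0.725, 0.0, -0.0]
force: [-2.1, 0.8, 3.3]
opening: 0.0115
grip_force: 15.7
```

```bash
python3 chk.py | grep -v pred; python3 -c "
from h import *
print(robot.observe()['moment'])"
```

```text
t 17.22 pos [0.498 0.393 0.142] yaw 1.6207 | turn 0.0001 shift cm [-5.6  0.  -5.8] F [-2.1  0.8  3.3] op 0.0115 g 15.7
scene 350.0 [[334, 265], [329, 266], [330, 268], [326, 275], [319, 282], [314, 279], [315, 274], [313, 274], [300, 294], [314, 299]]
top 160.0 [[289, 251], [320, 250], [321, 243], [317, 248], [300, 248], [297, 242], [299, 236], [320, 236], [320, 233], [299, 234], [296, 246]]
[-0.0408941   0.19393776 -0.03752817]
```

Call:
jog_arm(commands=[[[0, -0.05, 0], 0, 1.16], [[0, 0, 0], 0, 1.16], [[0, 0, 0], 0, 1.3], [[0, 0, 0], 0, 1.6], [[0, 0, 0], 0, 2.0], [[0, 0, 0], 0, 2.0], [[0, 0, 0], 0, 2.0]])

```text
time: 17.9
eef_pos: [0.4976, 0.3927, 0.1417]
ee_rot: [0.689, 0.725, -0.0, -0.0]
force: [0.1, 0.8, 0.5]
opening: 0.0198
grip_force: 0.0
```

```bash
python3 chk.py
```

```text
t 17.9 pos [0.4976 0.3927 0.1417] yaw 1.6208 | turn 0.0002 shift cm [-5.57  0.05 -5.83] F [0.1 0.8 0.5] op 0.0198 g 0.0
scene 316.5 [[333, 266], [328, 275], [319, 282], [314, 279], [314, 273], [301, 295], [314, 299]]
pred 0 [[298.4, 294.7], [313.5, 300.2], [327.3, 250.6], [341.5, 255.3]]
pred 0.06 [[298.3, 292.3], [313.5, 297.7], [327.3, 250.9], [341.5, 255.6]]
top 114.5 [[289, 250], [319, 251], [321, 250], [321, 243], [317, 248], [300, 248], [297, 239], [296, 246]]
top 45.5 [[298, 237], [303, 235], [320, 236], [320, 233], [302, 233]]
pred 0 [[241.3, 232.9], [241.3, 252.1], [321.1, 231.3], [321.6, 250.5]]
pred 0.06 [[240.7, 232.3], [240.6, 251.7], [321.1, 231.4], [321.6, 250.5]]
```

Call:
jog_arm(commands=[[[0, 0, -1], 0, 2.2], [[0, 0, -1.5], 0, 2.2], [[0, 0, -2.5], 0, 2.2], [[0, 0, -4], 0, 2.2], [[0, 0, -4], 0, 0], [[0, 0, -4], 0, 0]])

```text
time: 18.5
eef_pos: [0.4973, 0.3925, 0.3143]
ee_rot: [0.689, 0.725, -0.0, -0.0]
force: [1.3, 0.8, -0.3]
opening: 0.0005
grip_force: 0.0
```

```bash
python3 chk.py | grep -v pred; python3 - <<'E'
from h import *
for n in("top","scene"):
    print(n,[ [round(float(v),1) for v in pix(n,p)] for p in ((.4952,.4374,.06),)])
im=robot.get_image("scene");x,y=pix("scene",(.4956,.4415,.058)).astype(int)
print(im[y-6:y+7,x-7:x+8].max(2))
E
```

```text
t 18.5 pos [0.4973 0.3925 0.3143] yaw 1.6207 | turn 0.0001 shift cm [-5.55  0.08 11.43] F [ 1.3  0.8 -0.3] op 0.0005 g 0.0
scene 394.0 [[339, 255], [336, 255], [332, 265], [327, 265], [329, 268], [320, 281], [314, 280], [315, 273], [312, 275], [301, 295], [311, 299], [315, 298], [340, 257]]
top 147.5 [[243, 234], [244, 252], [256, 252], [256, 248], [250, 243], [254, 238]]
top 303.5 [[277, 235], [279, 237], [295, 237], [296, 246], [277, 248], [276, 251], [321, 250], [321, 243], [317, 248], [301, 248], [297, 239], [303, 235], [320, 236], [320, 233], [280, 233]]
top [[255.6, 242.5]]
scene [[311.7, 288.4]]
[[170 189 211 225 232 235 236 236 237 238 238 239 239 238 236]
 [193 201 221 230 235 236 236 236 236 237 238 238 237 237 237]
 [224 225 231 234 235 235 232 231 232 234 235 235 237 237 236]
 [236 235 236 236 234 229 222 219 223 224 224 230 235 237 237]
 [238 237 237 237 232 219 199 202 211 206 202 219 231 237 238]
 [238 238 237 237 231 210 187 186 191 183 180 207 229 237 238]
 [238 238 238 237 232 219 197 188 182 175 184 214 231 237 238]
 [237 237 238 238 236 230 221 210 201 198 210 227 235 237 236]
 [237 237 237 237 237 236 234 230 228 227 230 235 237 237 231]
 [235 235 236 237 238 238 237 237 237 237 238 238 238 234 222]
 [231 232 235 237 238 238 238 238 238 238 239 238 237 227 201]
 [218 224 229 233 236 238 238 239 239 239 239 238 232 213 173]
 [199 201 208 220 228 233 236 237 238 238 238 236 224 188 145]]
```

Call:
jog_arm(commands=[[[1.5, 0.05, 4], 0, 0], [[0, 0, 4], 0, 0], [[0, 0, 4], 0, 0], [[0, 0, 1.8], 0, 0], [[0, 0, 0.6], 0, 0], [[0, 0, 0], 0, 0]])

```text
time: 19.15
eef_pos: [0.4963, 0.4065, 0.1665]
ee_rot: [0.689, 0.725, -0.002, -0.0]
force: [-0.1, 0.7, 0.6]
opening: 0.0002
grip_force: 0.0
```

Call:
jog_arm(commands=[[[0, 0, 0.2], 0, 0], [[0, 0, 0.15], 0, 0], [[0, 0, 0], 0, 0]])

```text
time: 19.4
eef_pos: [0.498, 0.4079, 0.1668]
ee_rot: [0.689, 0.725, 0.001, 0.0]
force: [1.4, -0.9, 0.0]
opening: -0.0002
grip_force: 0.0
```

Call:
jog_arm(commands=[[[0, 0, 0.15], 0, 0], [[0, 0, 0], 0, 0]])

```text
time: 19.57
eef_pos: [0.4976, 0.4076, 0.1647]
ee_rot: [0.689, 0.725, 0.001, 0.0]
force: [-1.1, 0.6, 0.9]
opening: 0.0
grip_force: 0.0
```

Call:
jog_arm(commands=[[[0, 0, 0.12], 0, 0], [[0, 0, 0], 0, 0], [[0, 0, 0], 0, 0]])

```text
time: 19.82
eef_pos: [0.4974, 0.4074, 0.1628]
ee_rot: [0.689, 0.725, 0.0, 0.0]
force: [-0.2, -0.6, 0.7]
opening: -0.0001
grip_force: 0.0
```

Call:
jog_arm(commands=[[[0, 0, 0.1], 0, 0], [[0, 0, 0], 0, 0], [[0, 0, 0], 0, 0]])

```text
time: 20.07
eef_pos: [0.4975, 0.4075, 0.1626]
ee_rot: [0.689, 0.725, 0.0, 0.0]
force: [-1.6, -1.7, 8.7]
opening: -0.0006
grip_force: 4.4
```

Contact came at TCP z ≈ 0.163, right where the block's top should be with the bar flat on its seats. Now I retreat, compare against the first picture, and hand in.

Call:
jog_arm(commands=[[[0, 0, -1], 0, 0], [[0, 0, -3], 0, 0], [[0, 0, -4], 0, 0], [[0, 0, -4], 0, 0], [[0, 0, -4], 0, 0], [[-4, -4, 0], 0, 0], [[-4, -4, 0], 0, 0], [[-4, -4, 0], 0, 0], [[0, 0, 0], 0, 0], [[0, 0, 0], 0, 0]])

```text
time: 20.9
eef_pos: [0.4121, 0.3134, 0.3224]
ee_rot: [0.689, 0.724, 0.0, 0.0]
force: [0.9, 0.5, 0.2]
opening: 0.0002
grip_force: 0.0
```

```bash
python3 chk.py; python3 - <<'E'
from h import *
a=cv2.imread("pics/scene0.png").astype(int);b=robot.get_image("scene").astype(int);d=np.abs(a-b).mean(2)
for k,(x0,x1,y0,y1) in dict(tin=(290,322,180,205),spanner=(258,306,210,268),offcut_left=(290,306,262,286),offcut_right=(338,352,277,296)).items(): print(k,d[y0:y1,x0:x1].mean().round(1))
E
```

```text
t 20.9 pos [0.4121 0.3134 0.3224] yaw 1.6202 | turn -0.0004 shift cm [ 1.93  8.97 12.24] F [0.9 0.5 0.2] op 0.0002 g 0.0
scene 404.0 [[339, 255], [336, 255], [332, 265], [327, 265], [328, 270], [320, 281], [317, 282], [314, 279], [315, 273], [313, 273], [301, 295], [311, 299], [315, 298], [336, 261], [339, 259]]
pred 0 [[298.4, 294.7], [313.5, 300.2], [327.3, 250.6], [341.5, 255.3]]
pred 0.06 [[298.3, 292.3], [313.5, 297.7], [327.3, 250.9], [341.5, 255.6]]
top 446.5 [[285, 233], [244, 234], [244, 252], [261, 251], [267, 247], [267, 239], [269, 237], [279, 237]]
pred 0 [[241.3, 232.9], [241.3, 252.1], [321.1, 231.3], [321.6, 250.5]]
pred 0.06 [[240.7, 232.3], [240.6, 251.7], [321.1, 231.4], [321.6, 250.5]]
tin 2.3
spanner 3.2
offcut_left 3.2
offcut_right 2.6
```

```bash
python3 -c "
from workcell import robot
print(robot.sign_off())"
```

```text
the job is handed in; nothing more can be done
None
```

I handed the job in after about 21 s: the bar is hooked under the stud head, down over the pin and flat on both posts, confirmed by a light press on its grip block; the offcut, tin and spanner look unmoved, I did not check the carton and sanding block, and I viewed 11 pictures where 10 were allowed.

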